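# Feed a printed block into the curing cabinet with the push stick

## Robot

A 6-joint arm with a two-finger parallel gripper is mounted at the origin on the work surface. World frame = base frame: x ahead of the robot, y to its left, z up, the work surface at z = 0. Lengths are in mm, angles in rad, forces in N, time in s.
With the tool pointing down it reaches from about 350 to 875 mm from the base axis. Payload 4.2 kg.
Tool frame: the origin (TCP) lies at the very end of the fingers, on their centre line; the grasp point (between the pads) lies 19 mm behind it; z points along the fingers, y is the line along which they close (so a half turn about z gives the same grasp; the last joint's range is limited). The gripper opens to 85 mm and grips with 20 to 120 N. Pads are 22 mm wide; open, the fingers measure 114 mm over their backs; the gripper's body (76 mm by 85 mm) begins 54 mm behind the grasp point. The pads swing forward as they close: fully open they stand 13 mm farther back than shut.
Start: joints at [-0.982, 0.385, 0.008, 0, -1.194, -0.259], TCP at [202.424, -591.29, 231.312] pointing down, gripper open.
Joint ranges: [-3.14, 3.14], [-1.21, 2.06], [-1.07, 1.41], [-3.16, 2.05], [-2.99, -0.16], [-3.1, 3.1]. Speed limits (rad/s): [2.79, 2.79, 3.14, 3.14, 3.14, 3.14].

## Interface

Orientations are given as a unit quaternion [x, y, z, w].
In Python, from bench import arm gives the robot as it stands. The module is installed in compiled form; this text tells all that it offers.
- The arm moves only by the tool drive_tool, never from a script. Its argument "targets" is a list of rows, each a list of 5 numbers: the closure, from -1 (fully open) to 1 (shut), then the shift along the tool's x, y, z in mm, then the turn about the tool's z in degrees. In form: [[grip, tx, ty, tz, roll], ...]. A call has 1 to 12 rows; each row is the pose to reach, as a shift and turn from the pose commanded when the call began, along the tool's axes at that moment; what a row does not reach only later rows make up. A row lasts 1/10 s, in which the tool goes at most 50 mm and 8.59 degrees, less where a joint would pass 70% of its speed; a pose out of reach is approached as far as the arm can. A call with a gripper value outside its range is refused whole. The fingers move at their own pace and stop on an object; the grip force is fixed at half the most. Time passes only in rows, so rows that repeat a pose let the fingers close. It gives the time, the measured TCP pose, the force, the opening and the grip force at its end, in the units of the state.
- arm.read_state(): the state, without advancing time (a new reading comes with each control period).
- arm.get_image(name): name is "scene" or "top" or "wrist"; returns the picture (480x640x3 uint8, blue, green, red); there is no depth.
- arm.camera_params(name): a dict with "fov_y" (degrees; the focal length in pixels is half the picture's height over the tangent of half this angle, whatever the lens; pixels are square), "cx", "cy" (the principal point, pixels), "rvec" (rotation vector, rad) and "tvec" (3), from world to camera coordinates, as OpenCV has them; the wrist camera has in their place "tool_from_camera" (4x4, takes a point from camera to tool coordinates, whose origin is the TCP and whose axes are the flange's). Camera axes: x right, y down, z forward; pixel columns grow to the right and rows downward; lengths in mm; the calibration is good to about 2 mm. A picture is of the moment at which its call begins: read the wrist's pose just before it. camera_params takes no time and is no camera call.
- arm.job_done(): hands the job in; it is judged then, once.
The state is a dict: "clock": time; "joints": joint angles; "joint_vel": joint speeds; "joint_efforts": joint torques, N m; "position": TCP position; "ee_rot": TCP orientation; "contact_force": force on the tool from outside, world axes, zero at the start; "wrist_torque": the same for the moment, N m; "gripper_width": finger opening in mm; "grasp_force": force on a finger pad.
Only numpy, scipy, OpenCV 4.12 (cv2) and the standard library are available. Lean on these libraries where they do the work, as an engineer would, in place of code of your own. Each camera call takes 0.05 s, during which the arm holds its last target. There are 200 camera calls.

## Task

Take the push stick and, with its notched tip, feed the sticky resin-printed block on its build plate through the sprung flap of the curing cabinet until the plate is fully home on the rubber buffers inside; push gently and do not touch the block or plate with the gripper. Then draw the stick out so that the flap swings shut behind the block, leave the stick lying on the bench, and leave everything else where it is.

Things in the scene. Friction and masses are not known exactly. Their poses are not given: they have to be found in the camera images.
- cabinet: Grey bench-top UV curing cabinet, fixed: 240 deep, 190 wide, 154 high, amber window in its roof, aluminium feed bed in front. Origin on the bench (z = 0) under the middle of the loading mouth, in the plane of the closed flap; x axis = feed direction into the cabinet, z up. Front panel at x = -5 to 0 (a timer knob above the mouth's height sticks out to x = -19). Mouth 78 wide, to 68 above the bench.
- bed (a point): Point on the feed bed's centre line, on its top face 12 above the bench, 90 in front of the flap (cabinet x = -90). Bed 120 wide, starting at cabinet x = -170 and running on inside. Two steel guides, 6 high, stand on it: 74 apart from cabinet x = -10 inward, flaring to 104 apart at x = -165.
- flap (a joint): Steel flap that closes the mouth, 76 wide, hinged along its top edge 72 above the bench, lower edge 18 above the bench, sprung shut. 0 = shut, grows (rad, to 1.5) as it swings inward. About 1 N at its lower edge starts it; it presses some 2 to 3 N on what lies under it. The plate's rear edge must be 54 past the flap's plane before the flap can fall shut behind it.
- plunger (a joint): Brass home-switch plunger (under 1 N) between two rubber buffers (6 N per mm, 6 mm of give, then solid) on the end stop in the cabinet. 0 = free, standing 5 mm out of the buffers; in m, 0.005 when the plate just meets the rubber. The stop is left where the last job needed it: the buffers' face is anywhere from cabinet x = 146 to 174, to be found by feel.
- carrier: White resin-printed housing-block model (78 long, 58 wide, 36 high, flat end walls) stuck centrally on a steel build plate (86 long, 70 wide, 8 thick; 0.32 kg in all), on the feed bed, slightly askew. Origin: centre of the plate's underside; x roughly the feed direction, z up. Push on the rear end wall at x = -39. Uncured: no gripper contact, no push above 20 N. Sliding takes 1 to 10 N.
- stick_mid (a point): Middle of a plywood push stick lying on the bench, half-way up (11 above the bench). 260 long, 22 high, 70 g, top level all along. x axis along it to the notched tip (24 wide, ends at x = +130), z up. Shaft 18 wide; handle 28 wide from x = -70 to -130. Held about 155 behind its tip, 27 over the bench or higher (clear of the guides), it reaches home with the hand outside the cabinet.
- glue: Glue bottle, 42 diameter, 80 high, a bystander. Origin at the centre of its underside.
- study: White study model of a tower block lying on its long side, 90 x 50, 60 high, without a build plate, a bystander. Origin at the centre of its underside.
- jar: Glass jar with a steel cap, 56 diameter, 65 high, a bystander. Origin at the centre of its underside.
- tape: Roll of paper tape lying flat, 84 diameter, 19 high, a bystander. Origin at the centre of its underside.
Mind the look-alikes: they are no part of the job. What is shaped like the carrier but green or orange is not meant.

How it is judged:
By the outcome, as a careful person would: the job done as asked, in the order asked, and still so for the second after the job is handed in, with the robot touching nothing.
It also fails if it takes over 64 s, if anything falls off the work surface, if the arm or the gripper's body presses on something with over 40 N, if the wrist force passes 120 N, or if a joint passes its speed limit or range.

## Working session

There is one attempt and no reset: what is moved stays moved. The work goes in short steps, Python scripts to look and compute and a tool call to move; the robot and the scene stay as the last step left them, time stands still between calls to the robot, and variables do not carry over. Pictures are saved under pics/ and viewed, at most 10 in all, crops included, and the job is handed in when it is done.

Besides the shell and the picture viewer there is one more tool, called after "Emit:" as name(argument=value, ...), one argument or row to a line, values as JSON. drive_tool: Moves the arm, as the interface text tells. Its arguments: {"type":"object","properties":{"targets":{"type":"array","items":{"type":"array","items":{"type":"number"}}}},"required":["targets"]}

```bash
mkdir -p pics
cat > h.py <<'E'
import numpy as np, cv2
from bench import arm
from scipy.spatial.transform import Rotation as R
def K(p):
    f=240/np.tan(np.radians(p['fov_y'])/2); return f,p['cx'],p['cy']
def ray(name,u,v,st=None):
    p=arm.camera_params(name); f,cx,cy=K(p)
    d=np.array([(u-cx)/f,(v-cy)/f,1.])
    if name=='wrist':
        st=st or arm.read_state(); T=np.array(p['tool_from_camera'])
        Q=R.from_quat(st['ee_rot']).as_matrix()
        return np.array(st['position'])+Q@T[:3,3], Q@T[:3,:3]@d
    Rm=cv2.Rodrigues(np.array(p['rvec'],float))[0]
    return -Rm.T@np.array(p['tvec'],float).ravel(), Rm.T@d
def at(name,u,v,z,st=None):
    o,d=ray(name,u,v,st); return o+d*(z-o[2])/d[2]
E
python3 - <<'E'
from h import *
s=arm.read_state(); print(s)
for n in ['scene','top','wrist']:
    print(n,arm.camera_params(n))
for n in ['scene','top']: cv2.imwrite(f'pics/{n}0.png',arm.get_image(n))
E
```

```text
{'clock': 0.0, 'joints': array([-9.82431905e-01,  3.85563342e-01,  6.64954652e-03, -5.01479172e-04,
       -1.19396560e+00, -2.58591537e-01]), 'joint_vel': array([ 0.00044436,  0.00074825,  0.0005428 , -0.00057162,  0.00162328,
        0.00057485]), 'joint_efforts': array([-1.34843420e-03, -3.92289627e+01,  1.88401669e+01,  4.18617994e+00,
       -4.67177946e-03, -1.32713637e-05]), 'position': array([ 202.2284838 , -590.78219828,  230.22637921]), 'ee_rot': array([-1.64048967e-01,  9.86451619e-01,  1.04529944e-03, -2.15537893e-04]), 'contact_force': array([-0.18958492, -0.3869545 ,  0.11595045]), 'wrist_torque': array([ 0.01834435, -0.02290575,  0.00199095]), 'grasp_force': 0.0, 'gripper_width': 85.40639775206215}
scene {'fov_y': 57.631945384854404, 'cx': 320.11080296964894, 'cy': 238.79673208752502, 'rvec': array([ 1.56248875,  2.13438617, -0.76149563]), 'tvec': array([ 202.90953104, -374.82667662, 1528.9531922 ])}
top {'fov_y': 53.70471904319146, 'cx': 315.2369694377158, 'cy': 235.67053740690187, 'rvec': array([ 2.14341291, -2.12972019,  0.15062665]), 'tvec': array([ -31.05985359,  617.42702639, 1204.05257047])}
wrist {'fov_y': 60.06131265569805, 'cx': 319.68519524350677, 'cy': 239.7095292286176, 'tool_from_camera': array([[ 3.86511562e-04, -9.59596951e-01, -2.81377937e-01,
         7.10048246e+01],
       [ 9.99999742e-01,  5.41240678e-04, -4.72181447e-04,
        -7.38926156e-01],
       [ 6.05397062e-04, -2.81377681e-01,  9.59596912e-01,
        -1.42117077e+02],
       [ 0.00000000e+00,  0.00000000e+00,  0.00000000e+00,
         1.00000000e+00]])}
```

View pics/top0.png

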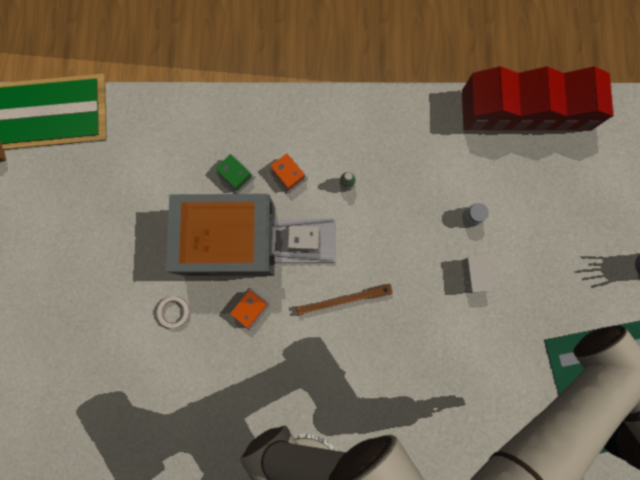

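View pics/scene0.png

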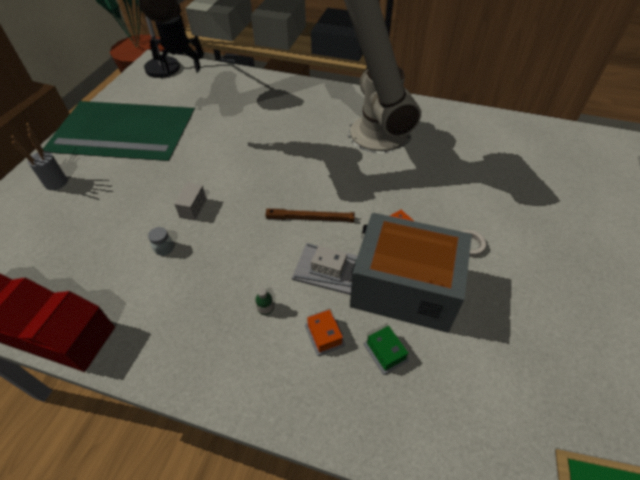

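The top view shows the cabinet at about (220,235) with its bed opening to the right. The white carrier is at about (302,237). The stick runs from its tip near (292,311) to its handle end near (391,290). I'll enlarge that region.

Run:
```python
from h import *
im=cv2.imread('pics/top0.png')[180:330,240:410]
im=cv2.resize(im,None,fx=4.6,fy=4,interpolation=cv2.INTER_CUBIC) if 0 else cv2.resize(im,None,fx=4,fy=4,interpolation=cv2.INTER_CUBIC)
cv2.imwrite('pics/top0c.png',im)
for u,v,z in [(292,311,22),(391,290,22),(302,237,56),(335,221,12),(335,262,12),(275,221,18),(270,196,154),(273,272,154),(347,181,80),(470,275,60),(170,313,19),(248,310,30)]:
    print(u,v,at('top',u,v,z).round(0))
```

```text
292 311 [421.  33.  22.]
391 290 [ 477. -228.   22.]
302 237 [613.   7.  56.]
335 221 [664. -80.  12.]
335 262 [552. -80.  12.]
275 221 [662.  83.  18.]
270 196 [699.  83. 154.]
273 272 [513.  72. 154.]
347 181 [ 758. -109.   80.]
470 275 [ 516. -426.   60.]
170 313 [413. 355.  19.]
248 310 [422. 148.  30.]
```

View pics/top0c.png

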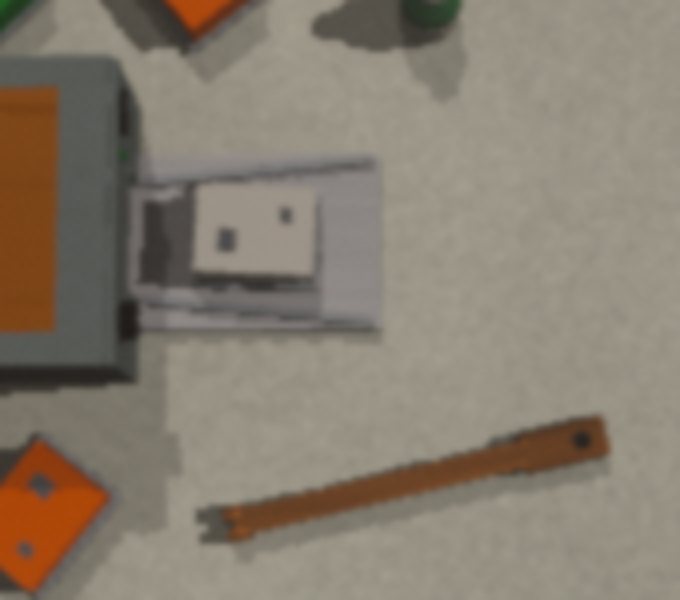

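The crop shows the stick tip at full-picture pixel (290,311.5) and its handle end at (391.5,289). The block top is at (289..320, 226..249) and the end of the bed is at u≈335. The grey tip is notched.

```bash
cat >> h.py <<'E'
def rel(target_xy,z,xdir,st=None):
    """shift in current tool axes (measured) and roll so tool x points at angle xdir (deg, world)"""
    st=st or arm.read_state(); Q=R.from_quat(st['ee_rot']).as_matrix()
    d=Q.T@(np.array([*target_xy,z])-st['position'])
    a=np.degrees(np.arctan2(Q[1,0],Q[0,0])); r=-((xdir-a+180)%360-180)
    return d.round(1),round(r,2)
E
python3 - <<'E'
from h import *
c=lambda u,v,z:at('top',240+u/4,180+v/4,z)[:2]
tip=c(200,526,22);hd=c(606,435,22);d=tip-hd;print('stick',tip,hd,np.linalg.norm(d),np.degrees(np.arctan2(d[1],d[0])))
u=d/np.linalg.norm(d);g=(tip+hd)/2-25*u;print('grasp',g)
print('rel',rel(g,130,np.degrees(np.arctan2(-u[1],-u[0]))))
print('bed end',c(380,158,12),c(378,330,12))
print('roof front',c(118,57,154),c(135,365,154))
print('block top',[c(*p,56).round(1) for p in [(195,184),(318,187),(314,276),(193,271)]])
print('guides',[c(*p,18).round(1) for p in [(375,164),(140,187),(140,292),(378,320)]])
E
```

```text
stick [419.35970533  38.10672495] [ 480.68299826 -229.33812298] 274.38530015546274 102.91429817600581
grasp [ 455.60868582 -119.98333531]
rel (array([-392.1,  363.3,  101. ]), np.float64(-84.03))
bed end [667.91378975 -80.23704647] [550.2879685  -79.00352858]
roof front [703.07127107  84.21047817] [514.73873542  69.92099019]
block top [array([641.6,  42.6]), array([640. , -38.2]), array([581.1, -36. ]), array([583.9,  43. ])]
guides [array([662.6, -76.7]), array([645.9,  82.6]), array([574.3,  81.1]), array([556.4, -78.8])]
```

Emit:
drive_tool(
  targets=[
    [-1,-36,33,0,-7.6],
    [-1,-72,66,0,-15.2],
    [-1,-108,100,0,-22.9],
    [-1,-144,133,0,-30.5],
    [-1,-180,166,0,-38],
    [-1,-216,200,0,-45.8],
    [-1,-252,233,0,-53.5],
    [-1,-288,267,0,-61],
    [-1,-324,300,0,-68.7],
    [-1,-360,333,10,-76.4],
    [-1,-392,363,20,-84],
    [-1,-392,363,20,-84],
  ],
)

```text
clock: 1.3
position: [456.8, -117.2, 209.8]
ee_rot: [0.784, -0.62, -0.001, 0.0]
contact_force: [0.6, 0.5, 1.0]
gripper_width: 85.6
grasp_force: 0.0
```

Run:
```python
from h import *
s=arm.read_state();print(s['clock'],s['position'],s['ee_rot'],abs(s['joint_vel']).max())
im=arm.get_image('wrist');cv2.imwrite('pics/w1.png',im)
import json;json.dump({k:np.array(s[k]).tolist() for k in('position','ee_rot')},open('w1.json','w'))
```

```text
1.3 [ 456.84408429 -117.22493447  209.79550024] [ 7.84469784e-01 -6.20166040e-01 -1.01495168e-03  4.58219574e-04] 0.07128222026315269
```

View pics/w1.png

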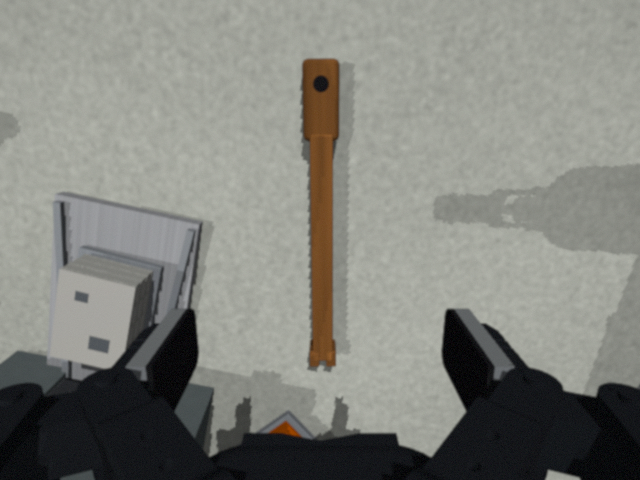

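The wrist view shows the stick centred, with its handle end at (321,58), handle step at v≈136 and tip at v≈367. The bed and block are at lower left, with the bed's end corners at about (57,193) and (202,221). I'll enlarge the bed and block.

Run:
```python
from h import *
import json
st=json.load(open('w1.json'))
w=lambda u,v,z:at('wrist',u,v,z,st)[:2]
hd=w(321,58,22);step=w(321.5,137,22);tip=w(321.5,367,22);d=tip-hd
print(hd,step,tip,np.linalg.norm(d),np.linalg.norm(tip-step),np.degrees(np.arctan2(*d[::-1])))
im=cv2.imread('pics/w1.png')[180:380,40:220]
cv2.imwrite('pics/w1c.png',cv2.resize(im,None,fx=3,fy=3,interpolation=cv2.INTER_CUBIC))
```

```text
[ 482.62619375 -228.7706603 ] [ 469.1824585 -174.0749197] [421.95921473  23.5989348 ] 259.55903928281657 203.23628490931267 103.51682801587164
```

View pics/w1c.png

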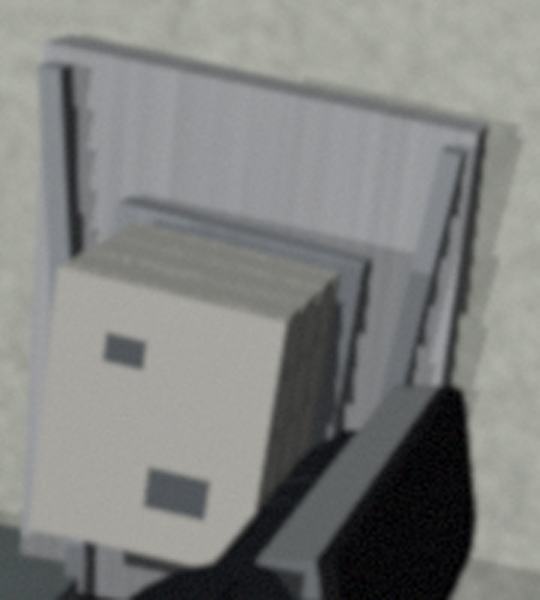

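The crop shows the bed's end edge from (47,50) to (484,130), the block's rear top edge from (62,266) to (288,320) and the guide ends at about (53,66) and (455,150).

Run:
```python
from h import *
import json
st=json.load(open('w1.json'))
c=lambda u,v,z:at('wrist',40+u/3,180+v/3,z,st)[:2].round(1)
print('bed end',c(47,52,12),c(484,132,12))
print('guide ends',c(53,66,18),c(455,150,18))
print('rear top',c(62,266,56),c(288,320,56),'front',c(28,528,56),c(207,566,56))
print('plate rear',c(125,202,20),c(368,262,20))
print(rel([458.7,-129.1],4,103.5-180))
s=arm.read_state();print(s['position'])
```

```text
bed end [671.8 -75.6] [551.1 -80.9]
guide ends [666.5 -74.1] [556.7 -75.8]
rear top [639.4 -35.5] [582.3 -34. ] front [643.7  42.7] [595.8  43.4]
plate rear [643.6 -40.4] [575.4 -38.3]
(array([ 10.7,  -0.7, 206.3]), np.float64(-0.36))
[ 456.05091052 -118.84391896  210.29390813]
```

Emit:
drive_tool(
  targets=[
    [-1,4,0,45,-0.4],
    [-1,11,-1,90,-0.4],
    [-1,11,-1,135,-0.4],
    [-1,11,-1,170,-0.4],
    [-1,11,-1,190,-0.4],
    [-1,11,-1,202,-0.4],
    [-1,11,-1,207,-0.4],
    [-1,11,-1,207,-0.4],
    [-0.3,11,-1,207,-0.4],
    [0.3,11,-1,207,-0.4],
    [1,11,-1,207,-0.4],
    [1,11,-1,207,-0.4],
  ],
)

```text
clock: 2.55
position: [459.5, -131.4, 4.9]
ee_rot: [0.784, -0.62, 0.0, -0.0]
contact_force: [-0.7, 0.7, 0.5]
gripper_width: 28.3
grasp_force: 0.0
```

Emit:
drive_tool(
  targets=[
    [1,0,0,0,0],
    [1,0,0,0,0],
    [1,0,0,0,0],
  ],
)

```text
clock: 2.85
position: [459.7, -131.3, 4.9]
ee_rot: [0.784, -0.62, 0.0, -0.0]
contact_force: [-0.3, 1.0, 5.2]
gripper_width: 16.4
grasp_force: 60.2
```

Emit:
drive_tool(
  targets=[
    [1,0,0,-20,0],
    [1,0,0,-50,0],
    [1,0,0,-80,0],
    [1,22,-20,-96,2],
    [1,46,-43,-96,5],
    [1,70,-66,-96,8],
    [1,94,-89,-96,11],
    [1,116,-109,-96,13.5],
    [1,128,-121,-96,13.5],
    [1,131,-124,-96,13.5],
    [1,131,-124,-96,13.5],
  ],
)

```text
clock: 3.95
position: [609.4, -230.3, 99.2]
ee_rot: [-0.706, 0.709, 0.001, -0.0]
contact_force: [-1.0, 0.5, -1.6]
gripper_width: 16.5
grasp_force: 59.4
```

Run:
```python
from h import *
s=arm.read_state();print(s['clock'],s['position'],s['ee_rot'],s['contact_force'],abs(s['joint_vel']).max())
im=arm.get_image('wrist');cv2.imwrite('pics/w2.png',im)
import json;json.dump({k:np.array(s[k]).tolist() for k in('position','ee_rot')},open('w2.json','w'))
cv2.imwrite('pics/w2c.png',cv2.resize(im[200:480,160:480],None,fx=2.1,fy=2.1,interpolation=cv2.INTER_CUBIC))
```

```text
3.95 [ 609.37543929 -230.30253035   99.24462509] [-7.05607596e-01  7.08602110e-01  8.92292298e-04 -4.17196903e-04] [-1.00656114  0.51111347 -1.63689521] 0.030639869220123375
```

View pics/w2.png

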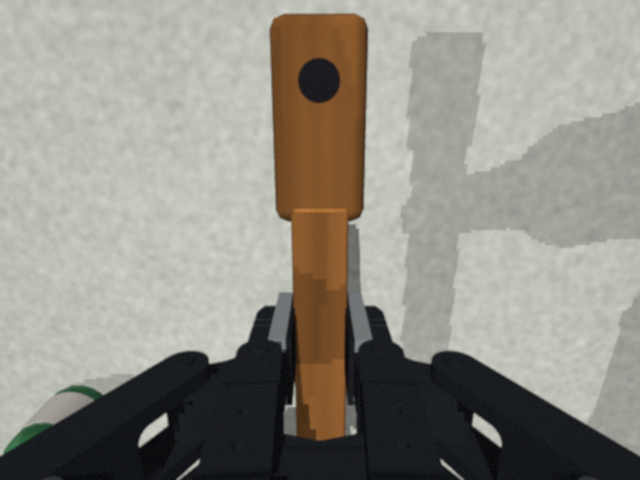

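The wrist view shows the stick gripped straight, with its axis running from (319,14) to about (321,440). Next I'll check it against the bed from the top camera.

Run:
```python
from h import *
import json
st=json.load(open('w2.json'))
a=at('wrist',319,14,116,st);b=at('wrist',320,213,116,st);print(a,b,np.degrees(np.arctan2(*(b-a)[1::-1])))
im=arm.get_image('top');cv2.imwrite('pics/top2c.png',cv2.resize(im[185:285,255:415],None,fx=5,fy=5,interpolation=cv2.INTER_CUBIC))
```

```text
[ 609.81849577 -329.42141486  116.        ] [ 609.74799142 -274.20301804  116.        ] 90.07315677574368
```

View pics/top2c.png

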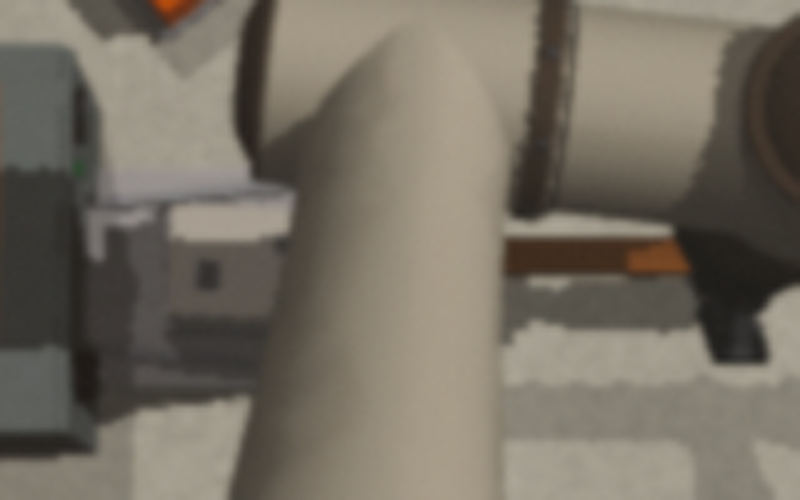

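The arm hides most of the bed here. The earlier top picture is clear, so I'll fit the straight edges in it to get the feed axis.

Run:
```python
from h import *
im=cv2.imread('pics/top0.png'); g=cv2.GaussianBlur(cv2.cvtColor(im,cv2.COLOR_BGR2GRAY).astype(float),(0,0),.8)
def fit(axis,rng,c,h,z,name,img=g):
    P=[]
    for t in rng:
        line=img[c-h:c+h+1,t] if axis=='h' else img[t,c-h:c+h+1]
        d=abs(np.gradient(line)); d=np.where(d>.5*d.max(),d,0); p=c-h+(d*np.arange(2*h+1)).sum()/d.sum()
        P.append((t,p) if axis=='h' else (p,t))
    W=np.array([at('top',u,v,z)[:2] for u,v in P],np.float32)
    vx,vy,x,y=cv2.fitLine(W,cv2.DIST_HUBER,0,.01,.01).ravel()
    a=np.degrees(np.arctan2(vy,vx))%180
    r=abs((W-[x,y])@[-vy,vx]); print(name,'angle',a.round(2),'pt',x.round(1),y.round(1),'res',r.mean().round(2))
fit('h',range(178,262),195,5,154,'roof left')
fit('h',range(178,262),272,5,154,'roof right')
fit('v',range(205,265),169,5,154,'roof back')
fit('v',range(205,265),272,5,154,'roof front')
S=cv2.cvtColor(im,cv2.COLOR_BGR2HSV)[...,1].astype(float)
fit('h',range(188,248),205,6,154,'win left',S);fit('h',range(188,248),263,6,154,'win right',S)
fit('v',range(212,256),255,6,154,'win front',S);fit('v',range(212,256),181,6,154,'win back',S)
fit('v',range(224,258),335,4,12,'bed end')
fit('h',range(282,330),262,4,12,'bed right')
```

```text
roof left angle 90.95 pt 704.2 213.5 res 1.62
roof right angle 88.17 pt 512.6 204.3 res 2.15
roof back angle 0.5 pt 602.4 330.6 res 0.37
roof front angle 178.72 pt 597.9 73.0 res 2.36
win left angle 90.37 pt 684.3 221.3 res 0.06
win right angle 90.36 pt 535.0 166.8 res 0.2
win front angle 0.56 pt 610.2 120.2 res 0.17
win back angle 0.64 pt 609.0 300.3 res 0.22
bed end angle 0.05 pt 621.1 -81.6 res 0.48
bed right angle 90.13 pt 550.4 0.9 res 1.95
```

Emit:
drive_tool(
  targets=[
    [1,0,-2,25,-0.3],
    [1,0,-2,50,-0.3],
    [1,0,-2,64,-0.3],
    [1,0,-2,69,-0.3],
    [1,0,-2,69,-0.3],
    [1,-10,-2,69,-0.3],
    [1,-20,-2,69,-0.3],
    [1,-25,-2,69,-0.3],
    [1,-25,-2,69,-0.3],
  ],
)

```text
clock: 4.95
position: [612.5, -204.2, 32.1]
ee_rot: [0.708, -0.706, 0.0, -0.0]
contact_force: [-0.2, 0.2, -1.0]
gripper_width: 16.4
grasp_force: 59.4
```

Run:
```python
from h import *
s=arm.read_state();print(s['position'],s['ee_rot'],s['contact_force'])
im=arm.get_image('scene');cv2.imwrite('pics/s3c.png',cv2.resize(im[190:310,230:390],None,fx=5,fy=5,interpolation=cv2.INTER_CUBIC))
```

```text
[ 612.50256812 -204.21273327   32.06331125] [ 7.08263633e-01 -7.05947821e-01  4.05083999e-04 -3.68426311e-04] [-0.20827039  0.24537939 -1.01265599]
```

View pics/s3c.png

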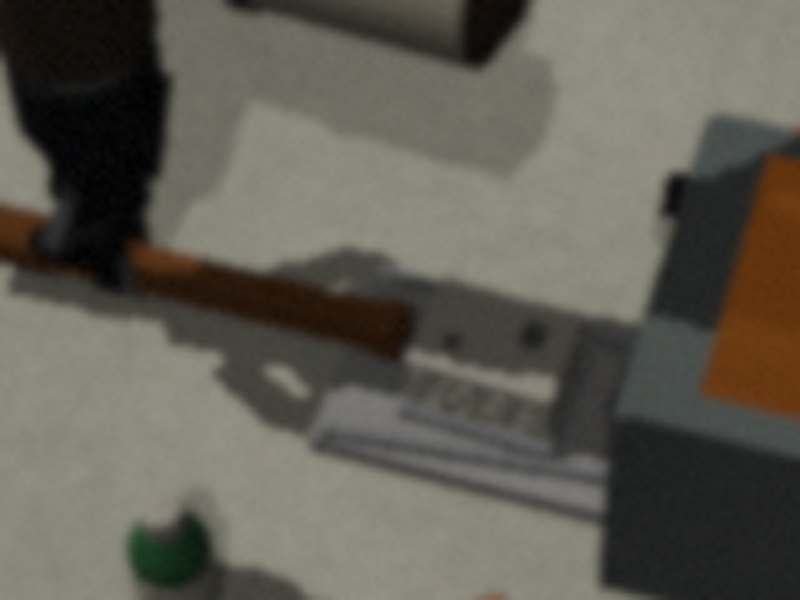

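The tip stands close behind the middle of the block's rear wall, and the glue bottle and bed are clear. Pushing gently.

Emit:
drive_tool(
  targets=[
    [1,-1,0,2,0],
    [1,-2,0,3,0],
    [1,-4,0,3,0],
    [1,-6,0,3,0],
    [1,-8,0,3,0],
    [1,-10,0,3,0],
    [1,-12,0,3,0],
    [1,-14,0,3,0],
    [1,-16,0,3,0],
    [1,-18,0,3,0],
    [1,-20,0,3,0],
    [1,-22,0,3,0],
  ],
)

```text
clock: 6.2
position: [612.1, -183.3, 28.4]
ee_rot: [0.708, -0.707, 0.0, -0.0]
contact_force: [-0.5, -1.7, -0.1]
gripper_width: 16.6
grasp_force: 59.4
```

Emit:
drive_tool(
  targets=[
    [1,-2,0,0,0],
    [1,-4,0,0,0],
    [1,-6,0,0,0],
    [1,-8,0,0,0],
    [1,-10,0,0,0],
    [1,-12,0,0,0],
    [1,-14,0,0,0],
    [1,-16,0,0,0],
    [1,-18,0,0,0],
    [1,-20,0,0,0],
    [1,-22,0,0,0],
    [1,-24,0,0,0],
  ],
)

```text
clock: 7.4
position: [612.0, -159.2, 28.3]
ee_rot: [0.708, -0.707, -0.0, 0.0]
contact_force: [0.2, -1.5, 0.1]
gripper_width: 16.6
grasp_force: 59.4
```

Emit:
drive_tool(
  targets=[
    [1,-2,0,0,0],
    [1,-4,0,0,0],
    [1,-6,0,0,0],
    [1,-8,0,0,0],
    [1,-10,0,0,0],
    [1,-12,0,0,0],
    [1,-14,0,0,0],
    [1,-16,0,0,0],
    [1,-18,0,0,0],
    [1,-20,0,0,0],
    [1,-22,0,0,0],
    [1,-24,0,0,0],
  ],
)

```text
clock: 8.6
position: [611.8, -136.6, 28.5]
ee_rot: [0.708, -0.707, 0.0, 0.001]
contact_force: [0.8, -8.7, -0.5]
gripper_width: 16.6
grasp_force: 59.4
```

Emit:
drive_tool(
  targets=[
    [1,-2,0,0,0],
    [1,-4,0,0,0],
    [1,-6,0,0,0],
    [1,-8,0,0,0],
    [1,-10,0,0,0],
    [1,-12,0,0,0],
    [1,-14,0,0,0],
    [1,-16,0,0,0],
    [1,-18,0,0,0],
    [1,-20,0,0,0],
    [1,-22,0,0,0],
    [1,-24,0,0,0],
  ],
)

```text
clock: 9.8
position: [611.6, -112.4, 28.4]
ee_rot: [0.708, -0.707, 0.0, 0.001]
contact_force: [-0.3, -7.2, -0.5]
gripper_width: 16.8
grasp_force: 59.4
```

Emit:
drive_tool(
  targets=[
    [1,-2,0,0,0],
    [1,-4,0,0,0],
    [1,-6,0,0,0],
    [1,-8,0,0,0],
    [1,-10,0,0,0],
    [1,-12,0,0,0],
    [1,-14,0,0,0],
    [1,-16,0,0,0],
    [1,-18,0,0,0],
    [1,-20,0,0,0],
    [1,-22,0,0,0],
    [1,-24,0,0,0],
  ],
)

```text
clock: 11.0
position: [611.7, -87.4, 28.3]
ee_rot: [0.708, -0.707, -0.0, 0.0]
contact_force: [0.2, -4.7, -1.3]
gripper_width: 16.5
grasp_force: 59.4
```

Emit:
drive_tool(
  targets=[
    [1,-2,0,0,0],
    [1,-4,0,0,0],
    [1,-6,0,0,0],
    [1,-8,0,0,0],
    [1,-10,0,0,0],
    [1,-12,0,0,0],
    [1,-14,0,0,0],
    [1,-16,0,0,0],
    [1,-18,0,0,0],
    [1,-20,0,0,0],
    [1,-22,0,0,0],
    [1,-24,0,0,0],
  ],
)

```text
clock: 12.2
position: [611.8, -63.2, 28.3]
ee_rot: [0.708, -0.707, -0.0, 0.0]
contact_force: [0.1, -4.9, 0.5]
gripper_width: 16.5
grasp_force: 59.4
```

Emit:
drive_tool(
  targets=[
    [1,-2,0,0,0],
    [1,-4,0,0,0],
    [1,-6,0,0,0],
    [1,-8,0,0,0],
    [1,-10,0,0,0],
    [1,-12,0,0,0],
    [1,-14,0,0,0],
    [1,-16,0,0,0],
    [1,-18,0,0,0],
    [1,-20,0,0,0],
    [1,-22,0,0,0],
    [1,-24,0,0,0],
  ],
)

```text
clock: 13.4
position: [611.8, -39.2, 28.3]
ee_rot: [0.708, -0.707, -0.0, 0.0]
contact_force: [0.6, -5.4, -0.3]
gripper_width: 16.6
grasp_force: 59.4
```

Emit:
drive_tool(
  targets=[
    [1,-2,0,0,0],
    [1,-4,0,0,0],
    [1,-6,0,0,0],
    [1,-8,0,0,0],
    [1,-10,0,0,0],
    [1,-12,0,0,0],
    [1,-14,0,0,0],
    [1,-16,0,0,0],
  ],
)

```text
clock: 14.2
position: [611.7, -23.2, 28.3]
ee_rot: [0.708, -0.707, -0.0, 0.0]
contact_force: [0.2, -5.4, -0.6]
gripper_width: 16.3
grasp_force: 59.4
```

Emit:
drive_tool(
  targets=[
    [1,-1,0,0,0],
    [1,-2,0,0,0],
    [1,-3,0,0,0],
    [1,-4,0,0,0],
    [1,-5,0,0,0],
    [1,-6,0,0,0],
  ],
)

```text
clock: 14.8
position: [611.7, -17.2, 28.3]
ee_rot: [0.708, -0.707, -0.0, -0.0]
contact_force: [0.1, -2.4, -3.8]
gripper_width: 16.4
grasp_force: 59.2
```

Emit:
drive_tool(
  targets=[
    [1,-1,0,0,0],
    [1,-2,0,0,0],
    [1,-3,0,0,0],
  ],
)

```text
clock: 15.1
position: [611.5, -14.2, 27.9]
ee_rot: [0.708, -0.706, -0.0, 0.0]
contact_force: [-0.2, -3.4, -3.5]
gripper_width: 16.7
grasp_force: 59.2
```

Emit:
drive_tool(
  targets=[
    [1,-1,0,0,0],
    [1,-2,0,0,0],
    [1,-2,0,0,0],
  ],
)

```text
clock: 15.4
position: [611.6, -12.1, 28.2]
ee_rot: [0.708, -0.706, -0.0, 0.0]
contact_force: [-1.4, -2.3, -3.8]
gripper_width: 16.5
grasp_force: 59.2
```

Emit:
drive_tool(
  targets=[
    [1,-1,0,0,0],
    [1,-2,0,0,0],
    [1,-2,0,0,0],
  ],
)

```text
clock: 15.7
position: [611.7, -10.2, 28.3]
ee_rot: [0.708, -0.706, -0.0, 0.0]
contact_force: [-0.7, -1.6, -3.5]
gripper_width: 16.4
grasp_force: 59.2
```

Emit:
drive_tool(
  targets=[
    [1,-1,0,0,0],
    [1,-2,0,0,0],
    [1,-2,0,0,0],
  ],
)

```text
clock: 16.0
position: [611.7, -8.2, 28.3]
ee_rot: [0.708, -0.706, -0.0, -0.0]
contact_force: [-0.8, -2.6, -3.5]
gripper_width: 16.4
grasp_force: 59.1
```

Emit:
drive_tool(
  targets=[
    [1,-1,0,0,0],
    [1,-2,0,0,0],
    [1,-2,0,0,0],
  ],
)

```text
clock: 16.3
position: [611.8, -6.2, 28.3]
ee_rot: [0.708, -0.706, 0.0, -0.0]
contact_force: [-0.8, -2.2, -3.5]
gripper_width: 16.6
grasp_force: 59.1
```

Emit:
drive_tool(
  targets=[
    [1,-1,0,0,0],
    [1,-2,0,0,0],
    [1,-2,0,0,0],
  ],
)

```text
clock: 16.6
position: [611.8, -4.2, 28.3]
ee_rot: [0.708, -0.706, -0.0, -0.0]
contact_force: [0.2, -2.2, -3.0]
gripper_width: 16.6
grasp_force: 59.1
```

Emit:
drive_tool(
  targets=[
    [1,-1,0,0,0],
    [1,-2,0,0,0],
    [1,-2,0,0,0],
  ],
)

```text
clock: 16.9
position: [611.7, -2.2, 28.3]
ee_rot: [0.708, -0.706, -0.0, -0.0]
contact_force: [-0.3, -2.1, -3.7]
gripper_width: 16.9
grasp_force: 59.1
```

Emit:
drive_tool(
  targets=[
    [1,-1,0,0,0],
    [1,-2,0,0,0],
    [1,-2,0,0,0],
  ],
)

```text
clock: 17.2
position: [611.7, -0.2, 28.3]
ee_rot: [0.708, -0.706, -0.0, -0.0]
contact_force: [0.3, -1.7, -4.2]
gripper_width: 16.6
grasp_force: 59.1
```

Emit:
drive_tool(
  targets=[
    [1,-1,0,0,0],
    [1,-2,0,0,0],
    [1,-2,0,0,0],
  ],
)

```text
clock: 17.5
position: [611.7, 1.8, 28.3]
ee_rot: [0.708, -0.706, -0.0, -0.0]
contact_force: [0.2, -1.7, -2.8]
gripper_width: 16.6
grasp_force: 59.1
```

Emit:
drive_tool(
  targets=[
    [1,-1,0,0,0],
    [1,-2,0,0,0],
    [1,-2,0,0,0],
  ],
)

```text
clock: 17.8
position: [611.7, 3.8, 28.3]
ee_rot: [0.708, -0.706, -0.0, -0.0]
contact_force: [-0.9, -2.4, -3.8]
gripper_width: 16.7
grasp_force: 59.1
```

Emit:
drive_tool(
  targets=[
    [1,-1,0,0,0],
    [1,-2,0,0,0],
    [1,-2,0,0,0],
  ],
)

```text
clock: 18.1
position: [611.7, 5.8, 28.3]
ee_rot: [0.708, -0.706, -0.0, -0.0]
contact_force: [-0.1, -1.7, -2.9]
gripper_width: 16.5
grasp_force: 59.1
```

Emit:
drive_tool(
  targets=[
    [1,-1,0,0,0],
    [1,-2,0,0,0],
    [1,-2,0,0,0],
  ],
)

```text
clock: 18.4
position: [611.7, 7.8, 28.3]
ee_rot: [0.708, -0.706, -0.0, -0.0]
contact_force: [-0.5, -2.2, -4.6]
gripper_width: 16.1
grasp_force: 59.1
```

Emit:
drive_tool(
  targets=[
    [1,-1,0,0,0],
    [1,-2,0,0,0],
    [1,-2,0,0,0],
  ],
)

```text
clock: 18.7
position: [611.7, 9.8, 28.3]
ee_rot: [0.708, -0.706, -0.0, -0.0]
contact_force: [0.0, -2.4, -4.0]
gripper_width: 16.5
grasp_force: 59.1
```

Emit:
drive_tool(
  targets=[
    [1,-1,0,0,0],
    [1,-2,0,0,0],
    [1,-2,0,0,0],
  ],
)

```text
clock: 19.0
position: [611.7, 11.8, 28.3]
ee_rot: [0.708, -0.706, -0.0, -0.0]
contact_force: [0.1, -2.2, -3.9]
gripper_width: 16.7
grasp_force: 59.1
```

Emit:
drive_tool(
  targets=[
    [1,-1,0,0,0],
    [1,-2,0,0,0],
    [1,-2,0,0,0],
  ],
)

```text
clock: 19.3
position: [611.7, 13.8, 28.3]
ee_rot: [0.708, -0.706, -0.0, -0.0]
contact_force: [-0.2, -2.2, -3.9]
gripper_width: 16.8
grasp_force: 59.1
```

Emit:
drive_tool(
  targets=[
    [1,-1,0,0,0],
    [1,-2,0,0,0],
    [1,-2,0,0,0],
  ],
)

```text
clock: 19.6
position: [611.7, 15.8, 28.3]
ee_rot: [0.708, -0.706, -0.0, -0.0]
contact_force: [-0.3, -3.1, -3.6]
gripper_width: 16.2
grasp_force: 59.1
```

Slight rise, possibly the plunger.

Emit:
drive_tool(
  targets=[
    [1,-1,0,0,0],
    [1,-2,0,0,0],
    [1,-2,0,0,0],
  ],
)

```text
clock: 19.9
position: [611.7, 17.8, 28.3]
ee_rot: [0.708, -0.706, -0.0, -0.0]
contact_force: [-0.7, -2.9, -3.3]
gripper_width: 16.6
grasp_force: 59.1
```

Emit:
drive_tool(
  targets=[
    [1,-1,0,0,0],
    [1,-2,0,0,0],
    [1,-2,0,0,0],
  ],
)

```text
clock: 20.2
position: [611.7, 19.8, 28.3]
ee_rot: [0.708, -0.706, -0.0, -0.0]
contact_force: [-0.1, -1.7, -3.0]
gripper_width: 16.5
grasp_force: 59.1
```

Emit:
drive_tool(
  targets=[
    [1,-1,0,0,0],
    [1,-2,0,0,0],
    [1,-2,0,0,0],
  ],
)

```text
clock: 20.5
position: [611.7, 21.8, 28.3]
ee_rot: [0.708, -0.706, -0.0, -0.0]
contact_force: [0.1, -2.4, -3.7]
gripper_width: 16.5
grasp_force: 59.1
```

Emit:
drive_tool(
  targets=[
    [1,-1,0,0,0],
    [1,-2,0,0,0],
    [1,-2,0,0,0],
  ],
)

```text
clock: 20.8
position: [611.7, 22.9, 28.4]
ee_rot: [0.708, -0.707, 0.0, 0.0]
contact_force: [0.5, -6.4, -3.5]
gripper_width: 16.7
grasp_force: 59.2
```

Rubber met. I'll press about 1 mm more, so both buffers are seated.

Emit:
drive_tool(
  targets=[
    [1,-0.5,0,0,0],
    [1,-1,0,0,0],
    [1,-1,0,0,0],
    [1,-1,0,0,0],
  ],
)

```text
clock: 21.2
position: [611.6, 23.2, 28.5]
ee_rot: [0.708, -0.707, 0.0, 0.001]
contact_force: [0.7, -7.7, -2.8]
gripper_width: 16.3
grasp_force: 59.2
```

Emit:
drive_tool(
  targets=[
    [1,-0.5,0,0,0],
    [1,-1,0,0,0],
    [1,-1,0,0,0],
    [1,-1,0,0,0],
  ],
)

```text
clock: 21.6
position: [611.5, 23.7, 28.5]
ee_rot: [0.707, -0.707, 0.0, 0.001]
contact_force: [-0.0, -9.5, -3.4]
gripper_width: 16.6
grasp_force: 59.2
```

Now I'll ease off slowly so the rubber doesn't kick the plate back.

Emit:
drive_tool(
  targets=[
    [1,0.3,0,0,0],
    [1,0.6,0,0,0],
    [1,0.9,0,0,0],
    [1,1.2,0,0,0],
    [1,1.5,0,0,0],
    [1,1.8,0,0,0],
    [1,2.1,0,0,0],
    [1,2.4,0,0,0],
    [1,2.7,0,0,0],
    [1,3.0,0,0,0],
    [1,3.2,0,0,0],
    [1,3.2,0,0,0],
  ],
)

```text
clock: 22.8
position: [611.8, 22.9, 28.3]
ee_rot: [0.708, -0.706, -0.0, -0.0]
contact_force: [-0.0, -1.1, -4.6]
gripper_width: 16.5
grasp_force: 59.0
```

Emit:
drive_tool(
  targets=[
    [1,0.3,0,0,0],
    [1,0.6,0,0,0],
    [1,0.9,0,0,0],
    [1,1.2,0,0,0],
    [1,1.5,0,0,0],
    [1,2,0,0,0],
    [1,2.5,0,0,0],
    [1,3,0,0,0],
    [1,4,0,0,0],
    [1,5,0,0,0],
    [1,6,0,0,0],
    [1,7,0,0,0],
  ],
)

```text
clock: 24.0
position: [611.6, 15.3, 28.3]
ee_rot: [0.708, -0.707, -0.0, 0.0]
contact_force: [0.4, 2.3, -5.0]
gripper_width: 16.4
grasp_force: 59.0
```

Emit:
drive_tool(
  targets=[
    [1,4,0,0,0],
    [1,8,0,0,0],
    [1,12,0,0,0],
    [1,16,0,0,0],
    [1,20,0,0,0],
    [1,24,0,0,0],
    [1,28,0,0,0],
    [1,32,0,0,0],
    [1,36,0,0,0],
    [1,40,0,0,0],
    [1,44,0,0,0],
    [1,48,0,0,0],
  ],
)

```text
clock: 25.2
position: [611.9, -33.1, 28.5]
ee_rot: [0.708, -0.706, 0.0, 0.0]
contact_force: [0.3, -1.0, -3.5]
gripper_width: 16.3
grasp_force: 59.0
```

Emit:
drive_tool(
  targets=[
    [1,4,0,0,0],
    [1,8,0,0,0],
    [1,12,0,0,0],
    [1,16,0,0,0],
    [1,20,0,0,0],
    [1,24,0,0,0],
    [1,28,0,0,0],
    [1,32,0,0,0],
    [1,36,0,0,0],
    [1,40,0,0,0],
    [1,44,0,0,0],
    [1,48,0,0,0],
  ],
)

```text
clock: 26.4
position: [612.1, -80.7, 28.5]
ee_rot: [0.708, -0.706, 0.0, -0.0]
contact_force: [0.8, 0.4, -0.1]
gripper_width: 16.5
grasp_force: 59.3
```

Emit:
drive_tool(
  targets=[
    [1,30,0,0,0],
    [1,65,0,0,0],
    [1,100,0,0,0],
    [1,130,0,0,0],
    [1,150,0,-10,0],
    [1,150,0,-40,0],
    [1,150,0,-65,0],
    [1,145,15,-70,0],
    [1,130,45,-70,-4],
    [1,110,80,-70,-8],
    [1,85,115,-70,-12],
    [1,60,140,-70,-13],
  ],
)

```text
clock: 27.6
position: [469.5, -140.3, 98.3]
ee_rot: [0.783, -0.622, -0.0, 0.0]
contact_force: [0.9, 0.4, -0.8]
gripper_width: 16.7
grasp_force: 59.3
```

Run:
```python
from h import *
s=arm.read_state();print(s['clock'],s['position'],abs(s['joint_vel']).max(),rel([460,-131.5],5.5,-76.5))
```

```text
27.6 [ 469.54512244 -140.31123361   98.30458517] 0.7112035366740113 (array([-10.7,   7.2,  92.8]), np.float64(-0.38))
```

Emit:
drive_tool(
  targets=[
    [1,-12,9,25,0],
    [1,-12,9,55,0],
    [1,-12,9,75,0],
    [1,-12,9,86,0],
    [1,-12,9,91,0],
    [1,-12,9,93,0],
    [1,-12,9,93,0],
    [1,-12,9,93,0],
  ],
)

```text
clock: 28.4
position: [460.8, -131.2, 6.0]
ee_rot: [0.783, -0.622, 0.0, -0.0]
contact_force: [-1.1, -0.5, 1.3]
gripper_width: 16.4
grasp_force: 59.6
```

Emit:
drive_tool(
  targets=[
    [1,0,0,0.7,0],
    [0.6,0,0,0.7,0],
    [0.2,0,0,0.7,0],
    [-0.3,0,0,0.7,0],
    [-1,0,0,0.7,0],
    [-1,0,0,0.7,0],
    [-1,0,0,0.7,0],
    [-1,0,0,0.7,0],
    [-1,0,0,-10,0],
    [-1,0,0,-40,0],
    [-1,0,0,-80,0],
    [-1,0,0,-120,0],
  ],
)

```text
clock: 29.6
position: [460.0, -131.2, 127.2]
ee_rot: [0.783, -0.622, -0.0, 0.0]
contact_force: [0.7, -0.5, 0.1]
gripper_width: 85.4
grasp_force: 0.0
```

Emit:
drive_tool(
  targets=[
    [-1,40,0,-40,0],
    [-1,80,20,-80,0],
    [-1,120,40,-110,0],
    [-1,160,60,-110,0],
    [-1,200,60,-110,0],
    [-1,240,60,-110,0],
    [-1,280,60,-110,0],
    [-1,280,60,-110,0],
    [-1,280,60,-110,0],
  ],
)

```text
clock: 30.5
position: [464.8, -417.9, 235.0]
ee_rot: [0.783, -0.623, -0.001, -0.0]
contact_force: [0.8, 0.4, -0.4]
gripper_width: 85.3
grasp_force: 0.0
```

Run:
```python
from h import *
s=arm.read_state();print(s['clock'],s['position'],s['contact_force'],s['gripper_width'])
im=arm.get_image('top');im2=arm.get_image('scene')
a=cv2.resize(im[180:330,160:410],None,fx=3.2,fy=3.2,interpolation=cv2.INTER_CUBIC)
cv2.imwrite('pics/end_top.png',a);cv2.imwrite('pics/end_scene.png',cv2.resize(im2[180:340,260:500],None,fx=3.3,fy=3.3,interpolation=cv2.INTER_CUBIC))
```

```text
30.5 [ 464.83725648 -417.87672042  235.01790197] [ 0.83351593  0.43519312 -0.43529593] 85.3068899552616
```

View pics/end_top.png

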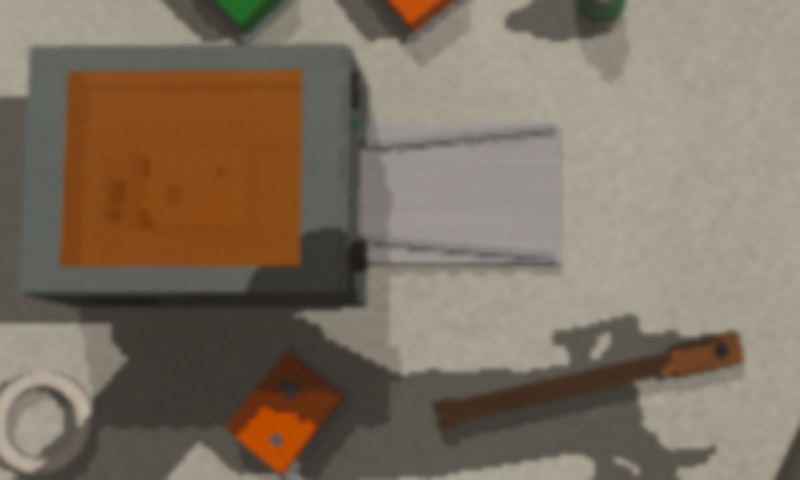

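The final top view shows the bed empty, the stick lying back on the bench, and the block seen through the amber window at about (155–250, 145–230), up against the end stop at u≈145. I'll use the last view to check the gap at the buffers.

Run:
```python
from h import *
im=arm.get_image('top').astype(np.float32)
for _ in range(7): im+=arm.get_image('top')
im/=8; c=im[200:264,178:262,:]; g=c[...,2]*.5+c[...,1]
g=np.clip((g-np.percentile(g,1))/(np.percentile(g,99)-np.percentile(g,1)),0,1)*255
cv2.imwrite('pics/win.png',cv2.resize(g.astype(np.uint8),None,fx=9,fy=9,interpolation=cv2.INTER_CUBIC))
```

```text
(no output)
```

View pics/win.png

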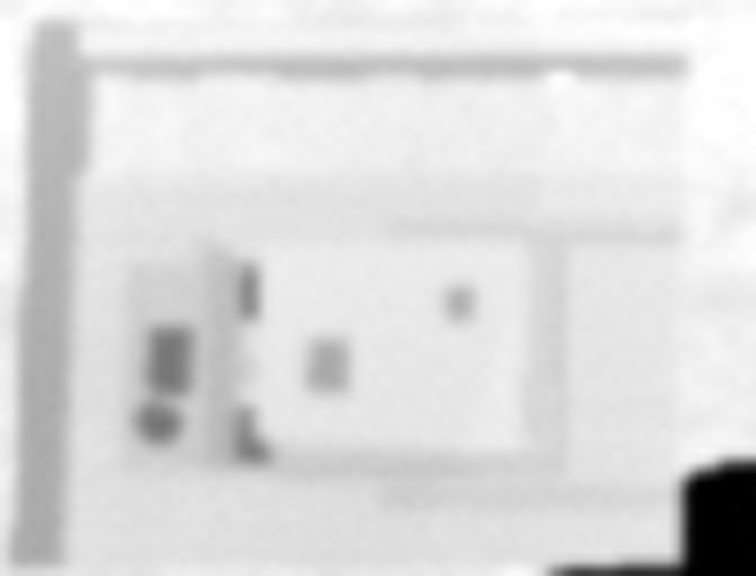

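Run:
```python
from h import *
for n,u,z in [('front top',262,56),('rear top',525,56),('plate rear',565,20),('buffer face',258,20),('buffer face',258,30),('buf back',240,20)]:
    print(n,z,at('top',178+u/9,200+350/9,z)[1].round(1))
```

```text
front top 56 256.5
rear top 56 179.6
plate rear 20 174.1
buffer face 20 266.5
buffer face 30 264.0
buf back 20 271.9
```

The top picture can't settle the gap, because the block's top edge hides the plate's front. I'll take the wrist camera over the amber window and measure it there in code, from near.

Emit:
drive_tool(
  targets=[
    [-1,-40,-18,0,1],
    [-1,-84,-37,0,2],
    [-1,-129,-57,0,3],
    [-1,-174,-77,0,4],
    [-1,-219,-97,0,5],
    [-1,-264,-116,0,6],
    [-1,-309,-136,0,7],
    [-1,-354,-156,0,8],
    [-1,-399,-175,0,9],
    [-1,-444,-195,0,10],
    [-1,-489,-215,0,11],
    [-1,-534,-235,0,12.6],
  ],
)

```text
clock: 32.2
position: [573.3, 158.1, 235.7]
ee_rot: [0.71, -0.704, 0.0, -0.0]
contact_force: [1.3, -0.6, 0.3]
gripper_width: 85.5
grasp_force: 0.0
```

Run:
```python
from h import *
s=arm.read_state();print(s['clock'],s['position'],s['joints'].round(2),rel([610,346],210,-89.6))
```

```text
32.2 [573.27914838 158.06921989 235.68938444] [ 0.54  0.33 -0.06  0.   -1.18 -0.53] (array([-187.6,  -38.3,   25.7]), np.float64(0.07))
```

Emit:
drive_tool(
  targets=[
    [-1,-40,-8,5,0],
    [-1,-80,-16,10,0],
    [-1,-120,-24,20,0],
    [-1,-155,-32,25,0],
    [-1,-180,-38,25,0],
    [-1,-187,-38,25,0],
    [-1,-187,-38,25,0],
    [-1,-187,-38,25,0],
    [-1,-187,-38,25,0],
  ],
)

```text
clock: 33.1
position: [609.7, 342.0, 211.0]
ee_rot: [0.71, -0.704, 0.0, -0.0]
contact_force: [0.5, 0.9, 0.1]
gripper_width: 85.6
grasp_force: 0.0
```

Run:
```python
from h import *
import json
s=arm.read_state();print(s['clock'],s['position'],s['ee_rot'],abs(s['joint_vel']).max())
st={k:np.array(s[k]).tolist() for k in('position','ee_rot')}
im=np.mean([arm.get_image('wrist').astype(float) for _ in range(4)],0)
np.save('win.npy',im);json.dump(st,open('w3.json','w'))
p=arm.camera_params('wrist');f,cx,cy=K(p);T=np.array(p['tool_from_camera']);Q=R.from_quat(st['ee_rot']).as_matrix()
def px(P):
    c=T[:3,:3].T@(Q.T@(np.array(P)-st['position'])-T[:3,3]); return f*c[0]/c[2]+cx,f*c[1]/c[2]+cy
# rectify at plate-top plane z=20: 1 mm per sample, profiles along y for several x offsets
ys=np.arange(160,300)
g=im[...,1]+.5*im[...,2]
for x in (580,586,592,598,604,610,616,622,628,634,640):
    m=np.array([px((x,y,20)) for y in ys],np.float32)
    v=cv2.remap(g.astype(np.float32),m[None,:,0],m[None,:,1],cv2.INTER_LINEAR)[0]
    print(x,'y240-290 step2',v[80:131:2].astype(int).tolist())
print('px',px((610,265,20)),px((610,180,56)))
```

```text
33.1 [609.73060721 341.99792272 210.95514393] [ 7.09780816e-01 -7.04422570e-01  2.88051679e-05 -1.86986066e-04] 0.003660500191430386
580 y240-290 step2 [207, 207, 207, 209, 207, 206, 208, 207, 208, 204, 199, 197, 180, 175, 173, 174, 174, 194, 196, 198, 198, 198, 197, 197, 197, 196]
586 y240-290 step2 [208, 208, 208, 208, 208, 208, 208, 208, 208, 205, 201, 199, 174, 163, 165, 164, 165, 193, 197, 198, 196, 196, 198, 197, 197, 197]
592 y240-290 step2 [206, 208, 208, 207, 207, 208, 207, 208, 208, 207, 199, 200, 174, 166, 165, 166, 165, 192, 198, 198, 199, 198, 197, 197, 197, 194]
598 y240-290 step2 [186, 199, 208, 209, 208, 208, 208, 208, 208, 206, 200, 199, 200, 204, 204, 203, 203, 201, 198, 198, 198, 197, 197, 196, 197, 196]
604 y240-290 step2 [186, 201, 208, 208, 208, 208, 208, 208, 208, 207, 199, 198, 200, 204, 204, 204, 203, 203, 198, 198, 190, 166, 165, 164, 164, 163]
610 y240-290 step2 [187, 199, 207, 208, 208, 208, 208, 208, 208, 207, 199, 200, 195, 193, 195, 194, 195, 194, 197, 201, 190, 166, 165, 166, 165, 163]
616 y240-290 step2 [208, 208, 207, 208, 207, 208, 208, 208, 209, 207, 200, 199, 199, 204, 204, 203, 205, 204, 199, 200, 194, 166, 165, 164, 165, 165]
622 y240-290 step2 [208, 208, 208, 209, 208, 209, 209, 208, 208, 207, 201, 199, 197, 200, 199, 200, 200, 201, 199, 200, 200, 199, 198, 199, 198, 197]
628 y240-290 step2 [208, 207, 208, 208, 208, 207, 208, 208, 208, 206, 200, 199, 182, 166, 166, 165, 165, 185, 199, 201, 201, 200, 201, 197, 196, 197]
634 y240-290 step2 [209, 209, 208, 208, 207, 208, 207, 208, 209, 207, 201, 200, 183, 165, 164, 163, 165, 185, 198, 200, 200, 199, 199, 199, 197, 197]
640 y240-290 step2 [208, 208, 209, 208, 208, 208, 208, 209, 207, 207, 200, 199, 196, 197, 197, 195, 198, 199, 199, 200, 200, 199, 199, 200, 200, 198]
px (np.float64(321.27053332524525), np.float64(111.50862189578285)) (np.float64(322.63126263062696), np.float64(-31.512887826915005))
```

The profiles show the plate's 4 mm front ledge (y≈259–264), with both buffers and the plunger starting right at its edge (y≈264) on both sides. That means no gap, and the plate is square and home. Its rear edge is about 88 mm past the flap, well beyond the 54 mm needed. Handing in.

```bash
python3 -c "
from bench import arm
print(arm.job_done())"
```

```text
the job is handed in; nothing more can be done
None
```

I handed the job in at about 33 s: the plate is home on both rubber buffers (the last push reading was 9.5 N), the stick is out and lying on the bench, and nothing else was touched; I infer the flap is shut from the wrist force and the plate's position, as I had no direct view of it.

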